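Feel the jaw gap of a tube-sealer head with a feeler blade

TASK

Draw the orange-handled feeler blade out of its blue stand and slide it, upright, straight down between the steel and brass jaw plates of the sealing head, square to the plates and with its full width between them, until it drags snugly on both (about 6 N of push), without forcing it. Finish while still holding the blade still at that depth: do not let go and do not pull it out. Do not knock over or shove the other things on the bench.

Things in the scene. Friction and masses are not known exactly. Their poses are not given: they have to be found in the camera images.
- blade: feeler blade standing upright in the stand, 60 g: steel blade 20 mm wide (its x), 4 mm thick (y), 80 mm long, lower edge rounded; above it an orange handle 26 x 14 x 50 mm (x, y, z) spanning z = 80 to 130 mm. Origin at the middle of the lower edge (the tip), z up the blade. Grip the handle across its 14 mm thickness (fingers closing along the blade's y) at z about 110 mm.
- blade_tip (a point): middle of the blade's lower edge
- stand: fixed blue block 75 x 55 x 42 mm (x, y, z), origin at the centre of its underside; the blade stands in a vertical slot in its middle, 32 mm deep, 1 to 1.5 mm of play all round, long side along the stand's x. The tip starts 10 mm above the bench: lift it 40 mm or more to clear the block.
- fixture: grey base plate 120 x 120 x 10 mm of the sealing-head fixture, fixed on the bench; origin on its underside, y is the direction across the gap. The head floats on rails along y on it, up to 8 mm either way, with about 0.6 N of friction, and so centres itself on the blade.
- slot (a point): middle of the throat between the jaw plates, moving with the floating head; axes as the fixture's (x along the plates, y from the steel to the brass plate). 80 mm above the bench, level with the top of the plates' straight faces, at the mid-thickness of a 4 mm blade lying against the steel plate. The slot is open for 56 mm below it.
- head: the floating head. It carries the steel jaw plate at the -y side of the slot, 50 mm long in x, with a vertical face 2 mm from the slot point, fixed on the head (called head_c0). Above the throat both plates have 45-degree lead-in lips that rise 8 mm, to 10 mm from the slot point on the steel side and 11 mm on the brass side. Frame as the fixture's, shifted along y.
- reagent: brown reagent bottle with a white cap, 43 x 43 x 70 mm, loose bystander, origin under its centre
- tube_clamp: blue plastic tubing clamp 12 x 62 x 14 mm, loose bystander, origin under its centre
- timer: white bench timer 34 x 64 x 60 mm, loose bystander, origin under its centre
- jaw (a joint): (m) how far the brass plate is pushed back on its springs, away from the steel plate: 0 at rest, up to 0.007; 3 N per mm. A snug blade pushes it back 0.8 to 2.6 mm (it is then 8 to 26 mm deeper than at first touch; best about 15 mm); over 4 mm is forcing.
- jaw_edge (a point): top edge of the brass plate's face (at the throat), +y side of the slot, 50 mm long in x; moves with the plate. The face leans in 1 mm per 10 mm going down, so the blade meets it 6 to 24 mm below the throat (the gap setting differs each time and must be felt), then pushes it back 0.1 mm per mm of depth, the drag growing about 0.4 N per mm.
- tube_sealer: the bench tube sealer, a fixed grey box with a lever, 340 x 134 x 139 mm, standing between the blade's stand and the sealing head: carry the blade over it with the tip 180 mm or more above the bench
There are look-alikes about, which are no part of the job. Of the things that look like the blade, the larger one is meant.

How it is judged:
By the outcome, as a careful person would: the job done as asked, in the order asked, and still so for the second after the job is handed in, while the arm keeps its last pose, push and grip.
It also fails if it takes over 40 s, if anything falls off the work surface, if the arm or the gripper's body presses on something with over 40 N, if the wrist force passes 120 N, or if a joint passes its speed limit or range.

ROBOT

A 6-joint arm with a two-finger parallel gripper is mounted at the origin on the work surface; the furniture and walls round the work are solid. World frame = base frame: x ahead of the robot, y to its left, z up, the work surface at z = 0. Lengths are in m, angles in degrees, forces in N, time in s.
With the tool pointing down it reaches from about 0.25 to 0.725 m from the base axis. Payload 9.7 kg.
Tool frame: the origin (TCP) lies between the finger pads; the fingertips stand 19 mm ahead of it and the grasp point (between the pads) is the TCP; z points along the fingers, y is the line along which they close (so a half turn about z gives the same grasp; the last joint's range is limited). The gripper opens to 85 mm and grips with 20 to 120 N. Pads are 22 mm wide; open, the fingers measure 114 mm over their backs; the gripper's body (76 mm by 85 mm) begins 54 mm behind the grasp point. The pads swing forward as they close: fully open they stand 13 mm farther back than shut.
Start: joints at [0, 4.979, 10.078, 95.1, 0, 90], TCP at [0.55, -0, 0.22] pointing down, gripper open.
Joint ranges: [-179.16, 179.16], [-48.56, 103.87], [-65.8, 70.77], [-126.05, 130.52], [-82.76, 87.17], [-180, 180]. Speed limits (degrees/s): [127.2, 127.2, 147.25, 180, 180, 180].

INTERFACE

Orientations are given as [roll, pitch, yaw] about the fixed x, y, z axes, in that order (R = Rz(yaw) Ry(pitch) Rx(roll)).
In Python, from workcell import telemetry, camera, calibration, workorder gives the robot as it stands.
- The arm moves only by the tool play_rows, never from a script. Its argument "increments" is a list of rows, each a list of 3 entries, a list of its own where there are three numbers: the shift along the tool's x, y, z in mm, then the turn, a rotation vector about the tool's x, y, z in degrees, then the closure, from 0 (fully open) to 1 (shut). In form: [[[x, y, z], [ax, ay, az], jaw], ...]. A call has 1 to 20 rows; each row is the pose to reach, as a shift and turn from the pose commanded when the call began, along the tool's axes at that moment; what a row does not reach only later rows make up. A row lasts 1/10 s, in which the tool goes at most 50 mm and 8.59 degrees, less where a joint would pass 70% of its speed; a pose out of reach is approached as far as the arm can. A call with a gripper value outside its range is refused whole. The fingers move at their own pace and stop on an object; "grip_force" is the grip in N (left out, the last holds). Time passes only in rows, so rows that repeat a pose let the fingers close. It gives the time, the measured TCP pose, the force, the opening and the grip force at its end, in the units of the state.
- telemetry.get_obs(): the state, without advancing time (a new reading comes with each control period).
- camera(name): name is "scene" or "side" or "wrist"; returns (picture, depth): 480x640x3 uint8, red, green, blue; 480x640 float32, m along the optical axis (not along the pixel's ray), 0 where there is no reading.
- calibration(name): a dict with "vertical_fov" (degrees; the focal length in pixels is half the picture's height over the tangent of half this angle, whatever the lens; pixels are square), "cx", "cy" (the principal point, pixels), "rvec" (rotation vector, rad) and "tvec" (3), from world to camera coordinates, as OpenCV has them; the wrist camera has in their place "hand_eye" (4x4, takes a point from camera to tool coordinates, whose origin is the TCP and whose axes are the flange's). Camera axes: x right, y down, z forward; pixel columns grow to the right and rows downward; lengths in m; the calibration is good to about 2 mm. A picture is of the moment at which its call begins: read the wrist's pose just before it. calibration takes no time and is no camera call.
- workorder.job_done(): hands the job in; it is judged then, once.
The state is a dict: "time": time; "q": joint angles; "qd": joint speeds; "joint_efforts": joint torques, N m; "ee_pos": TCP position; "tcp_rot": TCP orientation; "wrist_force": force on the tool from outside, world axes, zero at the start; "torque": the same for the moment, N m; "opening": finger opening in m; "grasp_force": force on a finger pad.
Only numpy, scipy, OpenCV 4.12 (cv2) and the standard library are available. Lean on these libraries where they do the work, as an engineer would, in place of code of your own. Each camera call takes 0.05 s, during which the arm holds its last target. There are 200 camera calls.

## Working session

There is one attempt and no reset: what is moved stays moved. The work goes in short steps, Python scripts to look and compute and a tool call to move; the robot and the scene stay as the last step left them, time stands still between calls to the robot, and variables do not carry over. Pictures are saved under pics/ and viewed, at most 10 in all, crops included, and the job is handed in when it is done.

Besides the shell and the picture viewer there is one more tool, called after ">>>" as a command line: name --argument value ..., lists and objects as JSON in quotes. play_rows: Moves the arm, as the interface text tells. Its arguments: {"type":"object","properties":{"increments":{"type":"array"},"grip_force":{"type":"number"}},"required":["increments"]}

```bash
mkdir -p pics; cat > h.py <<'E'
import numpy as np, cv2
from scipy.spatial.transform import Rotation as R
from workcell import telemetry, camera, calibration, workorder
def cam(name):
    o=telemetry.get_obs(); c=calibration(name); im,d=camera(name)
    f=240/np.tan(np.radians(c["vertical_fov"]/2)); K=np.array([[f,0,c["cx"]],[0,f,c["cy"]],[0,0,1]])
    if "hand_eye" in c:
        T=np.eye(4); T[:3,:3]=R.from_euler('xyz',o["tcp_rot"],degrees=True).as_matrix(); T[:3,3]=o["ee_pos"]
        T=T@np.array(c["hand_eye"])
    else:
        W=np.eye(4); W[:3,:3]=cv2.Rodrigues(np.array(c["rvec"],float))[0]; W[:3,3]=np.ravel(c["tvec"]); T=np.linalg.inv(W)
    return im,d,K,T
def pts(d,K,T):
    v,u=np.mgrid[:480,:640]; r=np.stack([(u-K[0,2])/K[0,0],(v-K[1,2])/K[1,1],np.ones_like(u)],-1)*d[...,None]
    return r@T[:3,:3].T+T[:3,3]
def ray(px,K,T,z):
    r=T[:3,:3]@np.linalg.inv(K)@np.array([*px,1]); return T[:3,3]+r*(z-T[2,3])/r[2]
def save(n,im): cv2.imwrite(f'pics/{n}.png',im[...,::-1])
E
python3 - <<'E'
from h import *
print(telemetry.get_obs())
for n in("scene","side"):
    im,d,K,T=cam(n); save(n,im); np.savez(n,im=im,d=d,K=K,T=T); print(n,T.round(3),K[0,0],(d>0).mean())
print(calibration("wrist"))
E
```

```text
{'time': 0.0, 'q': array([-7.91675973e-04,  5.01361714e+00,  1.00345561e+01,  9.51009698e+01,
        7.20565424e-04,  8.99983984e+01]), 'qd': array([-0.05401594, -0.04269706, -0.10865637,  0.00116173, -0.02036216,
       -0.04441527]), 'joint_efforts': array([ 7.68234549e-04, -5.20392072e+01,  4.64802504e+01,  1.63646933e-02,
        2.23589603e-05, -6.77332673e-05]), 'ee_pos': array([ 5.49748642e-01, -3.87601915e-06,  2.19759857e-01]), 'tcp_rot': array([-1.79919969e+02, -7.22801789e-04,  9.00008089e+01]), 'wrist_force': array([ 0.45395364, -0.2335325 ,  0.22057957]), 'torque': array([0.03889948, 0.00750424, 0.03110847]), 'grasp_force': 0.0, 'opening': 0.08583268592957388}
scene [[-0.214  0.572 -0.791  1.684]
 [ 0.977  0.109 -0.185  0.323]
 [-0.019 -0.813 -0.582  0.965]
 [ 0.     0.     0.     1.   ]] 620.8421378315143 0.9795247395833333
side [[-0.999  0.009 -0.049  0.554]
 [ 0.047  0.493 -0.869  0.948]
 [ 0.016 -0.87  -0.493  0.59 ]
 [ 0.     0.     0.     1.   ]] 537.0684153786788 0.9958040364583334
{'vertical_fov': 66.15680664736229, 'cx': 321.59813418355293, 'cy': 242.75649634760535, 'hand_eye': array([[ 1.05279969e-04, -9.53456375e-01, -3.01530977e-01,
         7.76288843e-02],
       [ 9.99999801e-01,  2.87881710e-04, -5.61145346e-04,
         9.90424782e-04],
       [ 6.21832861e-04, -3.01530858e-01,  9.53456216e-01,
        -1.54532172e-01],
       [ 0.00000000e+00,  0.00000000e+00,  0.00000000e+00,
         1.00000000e+00]])}
```

View pics/scene.png

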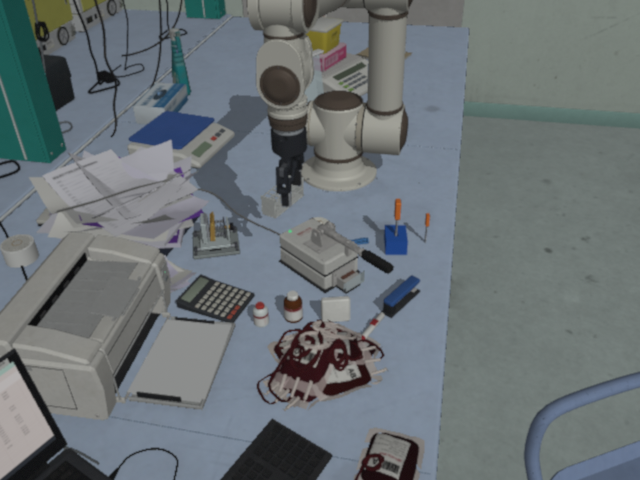

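View pics/side.png

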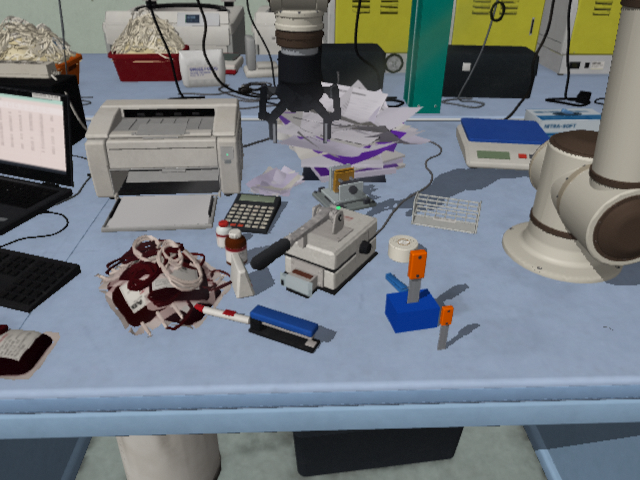

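The scene view shows the blade in its blue stand at about (397,225), the loose look-alike at (428,225), and the sealing head at (216,238). In the side view the blade handle is at (417,264), the stand at (412,310), the sealer at (335,245), and the head's brass plate at (342,178).

```bash
python3 - <<'E'
from h import *
def box(P,m):
    p=P[m]; return np.percentile(p,[2,50,98],axis=0).round(4).tolist(),m.sum()
for n,W in(("scene",{'handle':(390,195,405,222),'stand':(380,222,412,258),'headarea':(190,205,245,258),'sealer':(275,215,365,290)}),("side",{'handle':(405,245,430,282),'stand':(380,284,442,335),'headarea':(305,160,380,212),'sealer':(280,200,385,300)})):
    z=np.load(n+'.npz'); im,d,K,T=[z[k] for k in('im','d','K','T')]; P=pts(d,K,T); hsv=cv2.cvtColor(im,cv2.COLOR_RGB2HSV)
    org=(hsv[...,0]<15)&(hsv[...,1]>170)&(hsv[...,2]>120); blu=(hsv[...,0]>100)&(hsv[...,0]<125)&(hsv[...,1]>180); brass=(hsv[...,0]>10)&(hsv[...,0]<28)&(hsv[...,1]>110)
    for k,(a,b,c,e) in W.items():
        w=np.zeros((480,640),bool); w[b:e,a:c]=1
        m=w&(d>0)&{'handle':org,'stand':blu,'headarea':brass,'sealer':P[...,2]>0.03}[k]
        print(n,k,box(P,m))
        if k=='stand':
            t=m&(abs(P[...,2]-0.042)<0.003); q=P[t][:,:2].astype(np.float32)
            if len(q)>5: print('top rect',cv2.minAreaRect(q*1000))
        if k=='headarea': print('all>1cm',box(P,w&(P[...,2]>0.015)&(P[...,2]<.12)))
E
python3 - <<'E'
import sys; sys.path.insert(0,'.')
import os; os.chdir('.')
from h import *
a=cv2.imread('pics/scene.png')[185:270,180:255]; b=cv2.imread('pics/side.png')[155:225,300:400]
c=cv2.imread('pics/side.png')[235:355,370:470]
S=lambda x:cv2.resize(x,(390,int(390*x.shape[0]/x.shape[1])),interpolation=cv2.INTER_CUBIC)[:290]
o=np.zeros((600,800,3),np.uint8)
for i,x in enumerate((a,b,c)):
    s=min(390/x.shape[1],290/x.shape[0]); y=cv2.resize(x,None,fx=s,fy=s,interpolation=cv2.INTER_CUBIC); r,q=(i//2)*300,(i%2)*400; o[r:r+y.shape[0],q:q+y.shape[1]]=y
cv2.imwrite('pics/crops.png',o)
E
```

```text
scene handle ([[0.3608, 0.2161, 0.0967], [0.3721, 0.2208, 0.1229], [0.3783, 0.2254, 0.142]], np.int64(70))
scene stand ([[0.3385, 0.1942, 0.0038], [0.3923, 0.2222, 0.0394], [0.4042, 0.2476, 0.0467]], np.int64(489))
top rect ((367.5129699707031, 218.72430419921875), (72.73930358886719, 50.64922332763672), 11.72933292388916)
scene headarea ([[0.4335, -0.2574, 0.0319], [0.4644, -0.2426, 0.0622], [0.471, -0.2357, 0.0904]], np.int64(88))
all>1cm ([[0.3933, -0.3188, 0.0157], [0.4543, -0.2482, 0.0465], [0.4969, -0.1903, 0.109]], np.int64(1276))
scene sealer ([[0.4121, -0.0443, 0.0325], [0.5279, 0.0631, 0.0873], [0.5791, 0.1573, 0.136]], np.int64(3737))
side handle ([[0.3503, 0.2215, 0.0929], [0.3641, 0.2287, 0.1192], [0.3753, 0.2324, 0.1412]], np.int64(434))
side stand ([[0.3236, 0.14, 0.0029], [0.3678, 0.2437, 0.0344], [0.402, 0.2559, 0.0442]], np.int64(1767))
top rect ((363.12481689453125, 222.97442626953125), (75.63823699951172, 58.64413070678711), 11.047430038452148)
side headarea ([[0.4208, -0.2524, 0.0312], [0.4508, -0.2398, 0.07], [0.469, -0.2294, 0.087]], np.int64(268))
all>1cm ([[0.3472, -0.3801, 0.0155], [0.4482, -0.2542, 0.0516], [0.528, -0.0292, 0.0888]], np.int64(2376))
side sealer ([[0.4074, -0.0058, 0.0325], [0.5025, 0.1018, 0.0858], [0.5794, 0.1795, 0.1355]], np.int64(5382))
```

View pics/crops.png

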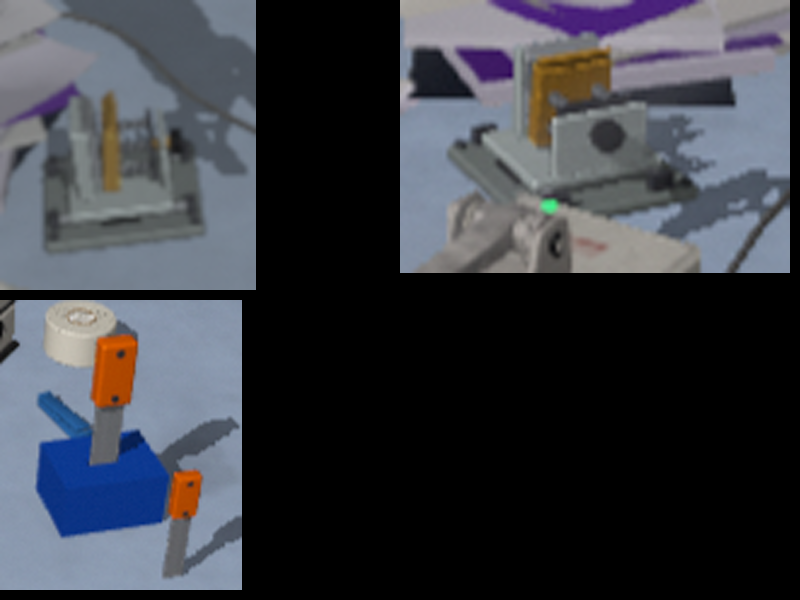

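The crops confirm the layout: the steel plate is on the far (−y) side and the brass on the near (+y) side. The blade stands turned by about 11° at roughly (0.365, 0.221). I'm moving above it now for a wrist view.

>>> play_rows --increments '[[[30,-25,-20],[0,0,4],0],[[65,-55,-40],[0,0,10],0],[[100,-85,-60],[0,0,10],0],[[135,-115,-60],[0,0,10],0],[[170,-145,-60],[0,0,10],0],[[200,-170,-60],[0,0,10],0],[[221,-185,-60],[0,0,10],0],[[221,-185,-60],[0,0,10],0],[[221,-185,-60],[0,0,10],0]]'

```text
time: 1.0
ee_pos: [0.3648, 0.2212, 0.2803]
tcp_rot: [180.0, 0.0, 80.1]
wrist_force: [0.0, -0.2, -0.2]
opening: 0.0854
grasp_force: 0.0
```

```bash
python3 - <<'E'
from h import *
o=telemetry.get_obs(); print(o['time'],o['q'].round(1),o['ee_pos'],o['tcp_rot'])
E
```

```text
1.0 [ 31.2  -9.9   2.5 102.4  -0.  131.1] [0.3648218  0.22119711 0.2803388 ] [1.79998520e+02 1.78140330e-02 8.00961632e+01]
```

>>> play_rows --increments '[[[0,0,0],[0,0,-8],0],[[0,0,0],[0,0,-16],0],[[0,0,0],[0,0,-24],0],[[0,0,0],[0,0,-32],0],[[0,0,0],[0,0,-40],0],[[0,0,0],[0,0,-48],0],[[0,0,0],[0,0,-56],0],[[0,0,0],[0,0,-64],0],[[0,0,0],[0,0,-72],0],[[0,0,0],[0,0,-80],0],[[0,0,0],[0,0,-88],0],[[0,0,0],[0,0,-96],0],[[0,0,0],[0,0,-104],0],[[0,0,0],[0,0,-111],0],[[0,0,0],[0,0,-111],0],[[0,0,0],[0,0,-111],0],[[0,0,0],[0,0,-111],0]]'

```text
time: 2.7
ee_pos: [0.3653, 0.2206, 0.2804]
tcp_rot: [-180.0, -0.0, -169.2]
wrist_force: [0.2, 0.5, 0.3]
opening: 0.0853
grasp_force: 0.0
```

```bash
python3 - <<'E'
from h import *
o=telemetry.get_obs(); print(o['q'].round(1),o['ee_pos'],o['tcp_rot'])
im,d,K,T=cam('wrist'); save('w1',im); np.savez('w1',im=im,d=d,K=K,T=T)
P=pts(d,K,T); hsv=cv2.cvtColor(im,cv2.COLOR_RGB2HSV)
org=(hsv[...,0]<15)&(hsv[...,1]>170)&(hsv[...,2]>100)&(d>0)
n,l,s,c=cv2.connectedComponentsWithStats(org.astype(np.uint8))
for i in range(1,n):
    if s[i,4]<100: continue
    p=P[l==i]; zt=np.percentile(p[:,2],98); t=p[p[:,2]>zt-.004]
    print('orange',s[i],zt,cv2.minAreaRect((t[:,:2]*1000).astype(np.float32)))
blu=(hsv[...,0]>100)&(hsv[...,0]<125)&(hsv[...,1]>180)&(d>0)
n,l,s,c=cv2.connectedComponentsWithStats(blu.astype(np.uint8))
for i in range(1,n):
    if s[i,4]<400: continue
    p=P[l==i]; zt=np.percentile(p[:,2],90); t=p[abs(p[:,2]-zt)<.004]
    print('blue',s[i],zt,cv2.minAreaRect((t[:,:2]*1000).astype(np.float32)))
E
```

```text
[ 31.1  -9.9   2.5 102.4  -0.   20.3] [0.36527174 0.22062955 0.28037977] [-1.79992121e+02 -1.31179406e-02 -1.69200747e+02]
orange [401 174  11  19 149] 0.0880463210971001 ((326.3539123535156, 295.75762939453125), (15.391058921813965, 7.7278828620910645), 14.481977462768555)
orange [315 196  16  38 532] 0.1422515721052701 ((361.6595153808594, 221.03060913085938), (24.494449615478516, 12.372819900512695), 11.156882286071777)
blue [ 298  161   50   70 2605] 0.04396173895496801 ((361.73779296875, 221.192626953125), (73.40784454345703, 52.653507232666016), 10.217901229858398)
```

View pics/w1.png

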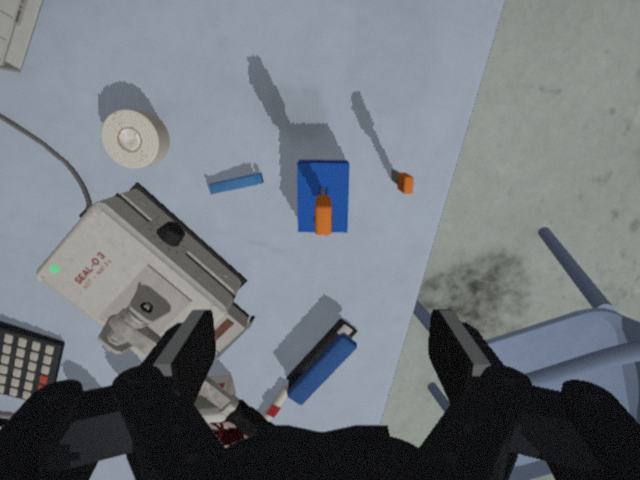

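The wrist view shows the blade's handle at (323,213) in the stand at (323,197), with the smaller look-alike at (405,183). The measured blade position is (0.3617, 0.2210) with yaw ≈10.8° and handle top ≈0.141 m. The gripper is aligned, so I'm descending.

>>> play_rows --increments '[[[3.5,1,30],[0,0,0],0.4],[[3.5,1,65],[0,0,0],0.4],[[3.5,1,100],[0,0,0],0.4],[[3.5,1,130],[0,0,0],0.4],[[3.5,1,150],[0,0,0],0.4],[[3.5,1,160],[0,0,0],0.4],[[3.5,1,160],[0,0,0],0.4],[[3.5,1,160],[0,0,0],0.4]]'

```text
time: 3.55
ee_pos: [0.3618, 0.2215, 0.1215]
tcp_rot: [180.0, 0.1, -169.0]
wrist_force: [-0.1, -0.5, 0.1]
opening: 0.0513
grasp_force: 0.0
```

```bash
python3 - <<'E'
from h import *
im,d,K,T=cam('wrist'); save('w2',im); np.savez('w2',im=im,d=d,K=K,T=T)
o=telemetry.get_obs(); print(o['ee_pos'],o['wrist_force'])
P=pts(d,K,T); hsv=cv2.cvtColor(im,cv2.COLOR_RGB2HSV)
org=(hsv[...,0]<15)&(hsv[...,1]>170)&(hsv[...,2]>100)&(d>0)&(abs(P[...,1]-.221)<.04)
p=P[org]; zt=np.percentile(p[:,2],98); t=p[p[:,2]>zt-.003]; print(zt,cv2.minAreaRect((t[:,:2]*1000).astype(np.float32)))
E
```

```text
[0.36190124 0.22163438 0.12176076] [0.49881813 0.70346213 0.52930883]
0.1420021752549243 ((361.8142395019531, 221.37521362304688), (24.97361946105957, 12.934887886047363), 10.091400146484375)
```

View pics/w2.png

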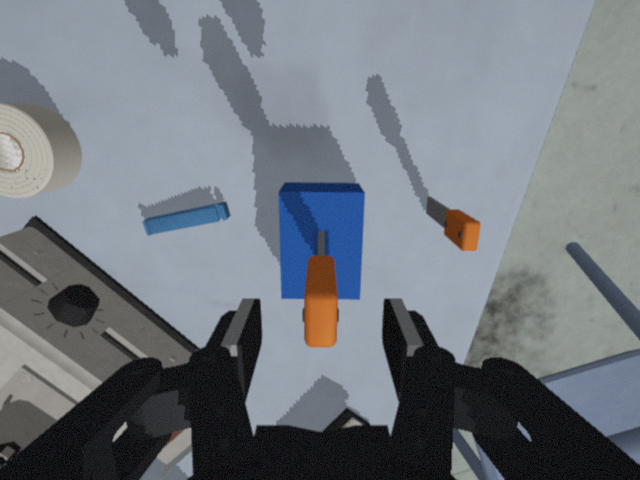

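The handle at (320,310) sits centred between the open fingers, so I'm closing the grip and then lifting.

>>> play_rows --increments '[[[0,0,1.5],[0,0,0],0.7],[[0,0,1.5],[0,0,0],0.8],[[0,0,1.5],[0,0,0],1],[[0,0,1.5],[0,0,0],1],[[0,0,1.5],[0,0,0],1],[[0,0,1.5],[0,0,0],1],[[0,0,1.5],[0,0,0],1]]' --grip_force 60

```text
time: 4.3
ee_pos: [0.3616, 0.2215, 0.1196]
tcp_rot: [180.0, 0.1, -169.0]
wrist_force: [0.6, -0.0, 6.2]
opening: 0.0119
grasp_force: 59.9
```

>>> play_rows --increments '[[[0,0,-10],[0,0,0],1],[[0,0,-25],[0,0,0],1],[[0,0,-45],[0,0,0],1],[[0,0,-75],[0,0,0],1],[[0,0,-110],[0,0,0],1],[[0,0,-145],[0,0,0],1],[[0,0,-180],[0,0,0],1],[[0,0,-195],[0,0,0],1],[[0,0,-200],[0,0,0],1],[[0,0,-200],[0,0,0],1],[[0,0,-200],[0,0,0],1]]'

```text
time: 5.4
ee_pos: [0.3612, 0.2212, 0.3182]
tcp_rot: [-180.0, -0.1, -169.0]
wrist_force: [-0.1, 0.6, -1.2]
opening: 0.0122
grasp_force: 59.2
```

```bash
python3 - <<'E'
from h import *
o=telemetry.get_obs(); print(o['ee_pos'],o['tcp_rot'],o['wrist_force'],o['opening'],o['q'].round(1))
for n in("scene","side"):
    im,d,K,T=cam(n); save(n+'2',im); np.savez(n+'2',im=im,d=d,K=K,T=T)
E
```

```text
[0.36123748 0.22122144 0.31818965] [-1.79975824e+02 -6.61273128e-02 -1.69001644e+02] [-0.12077664  0.62826363 -1.15508333] 0.012225345832571727 [ 31.5  -8.6   8.  106.7   0.   20.5]
```

>>> play_rows --increments '[[[-1,-15,0],[0,0,0],1],[[-2,-45,0],[0,0,0],1],[[-3,-80,0],[0,0,0],1],[[-4,-115,0],[0,0,0],1],[[-5,-150,0],[0,0,0],1],[[-6,-185,0],[0,0,0],1],[[-8,-220,0],[0,0,0],1],[[-9,-255,0],[0,0,0],1],[[-10,-290,0],[0,0,0],1],[[-11,-325,0],[0,0,0],1],[[-12,-360,0],[0,0,0],1],[[-14,-395,0],[0,0,0],1],[[-15,-430,0],[0,0,0],1],[[-16,-460,0],[0,0,0],1],[[-17,-478,0],[0,0,0],1],[[-17,-483,0],[0,0,0],1],[[-17,-483,0],[0,0,0],1],[[-17,-483,0],[0,0,0],1],[[-17,-483,0],[0,0,0],1]]'

```text
time: 7.4
ee_pos: [0.4701, -0.2486, 0.3193]
tcp_rot: [-180.0, 0.0, -168.9]
wrist_force: [-0.4, -0.2, 0.1]
opening: 0.0123
grasp_force: 59.2
```

```bash
python3 - <<'E'
from h import *
o=telemetry.get_obs(); print(o['time'],o['ee_pos'],o['tcp_rot'],o['wrist_force'],o['opening'],o['q'].round(1))
im,d,K,T=cam('wrist'); save('w3',im); np.savez('w3',im=im,d=d,K=K,T=T)
P=pts(d,K,T); hsv=cv2.cvtColor(im,cv2.COLOR_RGB2HSV)
br=(hsv[...,0]>10)&(hsv[...,0]<30)&(hsv[...,1]>110)&(P[...,2]>.05)&(P[...,2]<.1)&(d>0)
p=P[br]; print('brass',len(p),np.percentile(p,[2,50,98],axis=0).round(4),cv2.minAreaRect((p[:,:2]*1000).astype(np.float32)))
z=P[...,2]; near=(abs(P[...,0]-.45)<.1)&(abs(P[...,1]+.25)<.1)&(d>0)
print(np.histogram(z[near],np.arange(0,.13,.005)))
E
```

```text
7.4 [ 0.47009337 -0.24864535  0.31929908] [-1.79992781e+02  2.00409685e-02 -1.68947455e+02] [-0.39495935 -0.1907057   0.11906643] 0.012285162006547322 [-27.9   6.1  22.5 106.4   0.  -38.9]
brass 749 [[ 0.4207 -0.2611  0.0515]
 [ 0.4443 -0.2467  0.0828]
 [ 0.669   0.0324  0.089 ]] ((553.524169921875, -115.32624816894531), (392.94195556640625, 63.3796272277832), 44.540321350097656)
(array([9148,  468, 2130,  163, 1256,  906,   27,   41,  103,   57,   93,
        175,  534,  260,   30,  153,  567,  923,    1,  242, 2460, 3393,
       1567,  667, 2017]), array([0.   , 0.005, 0.01 , 0.015, 0.02 , 0.025, 0.03 , 0.035, 0.04 ,
       0.045, 0.05 , 0.055, 0.06 , 0.065, 0.07 , 0.075, 0.08 , 0.085,
       0.09 , 0.095, 0.1  , 0.105, 0.11 , 0.115, 0.12 , 0.125]))
```

View pics/w3.png

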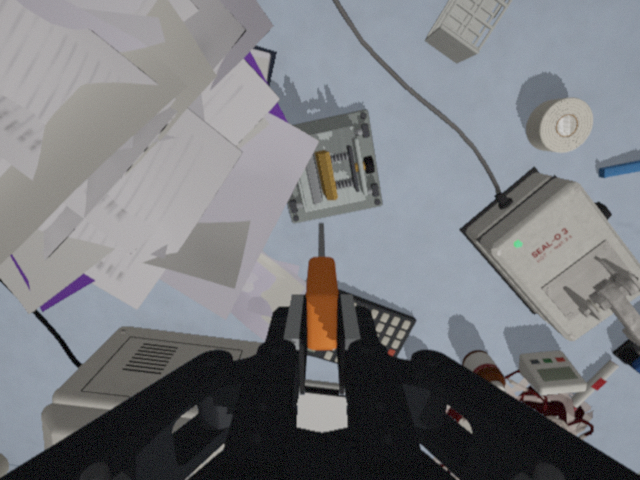

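The wrist view shows the fixture at about (338,165), with the brass plate at (326,175) and the blade tip at (321,225). A paper edge seems to overlap the fixture's steel side near (305,150), so I'm checking the heights there and zooming in.

```bash
python3 - <<'E'
from h import *
z=np.load('w3.npz'); im,d,K,T=[z[k] for k in('im','d','K','T')]; P=pts(d,K,T)
for r in (130,150,165,180,195,210): print(r,[(c,*(P[r,c]*1000).round().astype(int).tolist()) for c in list(range(250,300,15))+list(range(300,386,6))])
c=cv2.resize(im[95:235,260:400],(600,600),interpolation=cv2.INTER_CUBIC); save('w3c',c)
E
```

```text
130 [(250, 411, -326, 122), (265, 409, -315, 109), (280, 406, -301, 108), (295, 403, -287, 109), (300, 403, -282, 109), (306, 403, -280, 12), (312, 402, -273, 11), (318, 400, -266, 10), (324, 399, -259, 12), (330, 398, -252, 24), (336, 396, -246, 24), (342, 395, -239, 26), (348, 393, -232, 27), (354, 392, -225, 19), (360, 391, -218, 20), (366, 389, -211, 22), (372, 388, -201, -1), (378, 386, -194, 1), (384, 385, -187, 0)]
150 [(250, 430, -327, 103), (265, 428, -313, 103), (280, 425, -298, 105), (295, 422, -284, 107), (300, 421, -279, 106), (306, 420, -273, 108), (312, 418, -268, 109), (318, 422, -262, 26), (324, 420, -255, 47), (330, 420, -248, 25), (336, 418, -241, 25), (342, 417, -234, 26), (348, 414, -230, 65), (354, 413, -222, 42), (360, 411, -217, 62), (366, 412, -204, 10), (372, 411, -197, 12), (378, 410, -188, 0), (384, 408, -181, 2)]
165 [(250, 445, -326, 101), (265, 442, -311, 103), (280, 439, -296, 104), (295, 436, -282, 107), (300, 435, -277, 107), (306, 436, -271, 89), (312, 435, -265, 85), (318, 437, -259, 54), (324, 432, -253, 86), (330, 432, -247, 79), (336, 435, -237,
[... 751 characters left out ...]
 465, -260, 86), (318, 465, -253, 84), (324, 469, -246, 50), (330, 462, -241, 86), (336, 461, -234, 81), (342, 470, -223, 24), (348, 468, -216, 26), (354, 467, -208, 24), (360, 465, -201, 24), (366, 458, -200, 63), (372, 464, -184, 11), (378, 461, -179, 22), (384, 463, -167, 0)]
210 [(250, 488, -318, 109), (265, 486, -304, 108), (280, 482, -289, 111), (295, 500, -276, 21), (300, 501, -270, 11), (306, 496, -263, 26), (312, 495, -256, 25), (318, 496, -248, 12), (324, 495, -240, 12), (330, 494, -233, 10), (336, 492, -225, 10), (342, 491, -218, 12), (348, 489, -210, 11), (354, 488, -203, 11), (360, 488, -193, 0), (366, 487, -186, 1), (372, 485, -178, 1), (378, 484, -170, 0), (384, 482, -163, 1)]
```

View pics/w3c.png

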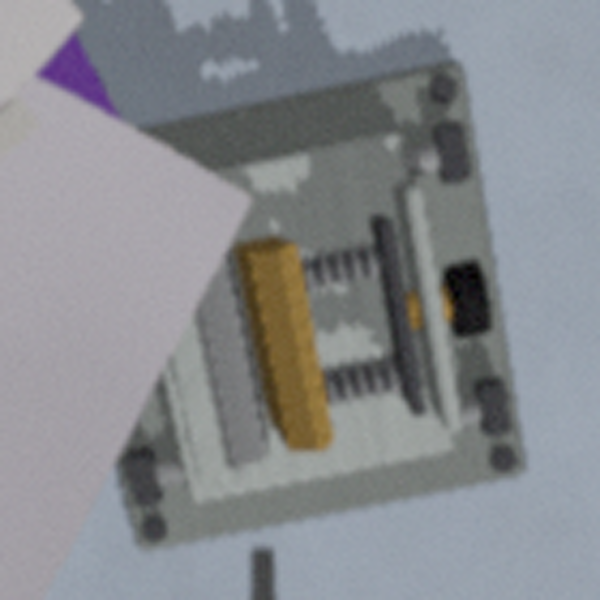

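The paper corner is at z≈0.107, clear of the throat by more than 10 mm and below where the fingers will work. Next I'm computing the fixture yaw from the base plate corners and the throat profile from depth.

```bash
python3 - <<'E'
from h import *
z=np.load('w3.npz'); im,d,K,T=[z[k] for k in('im','d','K','T')]; P=pts(d,K,T)
g=lambda a,b:(260+a*140/600-.4,95+b*140/600-.4)
BL,BR,TR=[ray(g(*c),K,T,.010)[:2] for c in((138,548),(525,467),(462,62))]
print(BL,BR,TR,np.linalg.norm(BR-BL),np.linalg.norm(TR-BR),np.degrees(np.arctan2(*(BR-BL)[::-1]))-90,np.degrees(np.arctan2(*(BR-TR)[::-1])),'centre',(BL+TR)/2)
hsv=cv2.cvtColor(im,cv2.COLOR_RGB2HSV)
m=np.zeros((480,640),np.uint8); m[140:215,300:350]=((hsv[...,0]>10)&(hsv[...,0]<30)&(hsv[...,1]>110))[140:215,300:350]
n,l,s,c=cv2.connectedComponentsWithStats(m); i=1+np.argmax(s[1:,4]); ct=cv2.findContours((l==i).astype(np.uint8),0,1)[0][0][:,0]
q=np.array([ray(p,K,T,.086)[:2] for p in ct]); r=cv2.minAreaRect((q*1000).astype(np.float32)); print('brass',r,s[i]); print(cv2.boxPoints(r))
psi=np.degrees(np.arctan2(*(BR-TR)[::-1])); 
a=np.radians(psi); o=(BL+TR)/2; ex=np.array([np.cos(a),np.sin(a)]); ey=np.array([-ex[1],ex[0]])
L=(P[...,:2]-o); X=L@ex; Y=L@ey
w=(d>0)&(abs(X-.005)<.02)
for y in np.arange(-30,30,1.5):
    k=w&(abs(Y*1000-y)<.75); 
    if k.sum(): print(y,k.sum(),(np.percentile(P[k][:,2],[10,50,90])*1000).round(),im[k].mean(0).round())
near=(np.abs(P[...,0]-.445)<.13)&(np.abs(P[...,1]+.256)<.10)&(P[...,2]<.2)&(d>0)
print('max z near',np.percentile(P[near][:,2],[90,99,100]))
E
```

```text
[ 0.51953672 -0.27799421] [ 0.4728802  -0.16897247] [ 0.36584007 -0.21336385] 0.1185857106088422 0.11588004507093326 23.168794864505188 22.524627381989166 centre [ 0.44268839 -0.24567903]
brass ((442.6423034667969, -248.3296661376953), (51.224273681640625, 14.014168739318848), 22.376272201538086) [316 151  21  49 618]
[[ 416.29114 -251.6004 ]
 [ 421.62616 -264.55936]
 [ 468.99347 -245.05893]
 [ 463.65845 -232.09998]]
-30.0 305 [ 85. 359. 387.] [51. 51. 53.]
-28.5 903 [345. 401. 419.] [29. 30. 32.]
-27.0 1101 [351. 406. 422.] [25. 26. 28.]
-25.5 1125 [351. 406. 422.] [26. 27. 29.]
-24.0 1066 [376. 409. 423.] [26. 27. 29.]
-22.5 1155 [350. 403. 421.] [33. 34. 35.]
-21.0 1254 [350. 403. 421.] [33. 34. 36.]
-19.5 1507 [353. 398. 420.] [35. 36. 37.]
-18.0 1807 [342. 407. 420.] [31. 28. 28.]
-16.5 863 [310. 409. 421.] [55. 40. 31.]
-15.0 662 [299. 407. 417.] [69. 49. 35.]
-13.5 709 [230. 405. 417.] [70. 51. 39.]
-12.0 756 [ 81. 341. 417.] [66. 48. 36.]
-10.5 709 [255. 342. 417.] [65. 46. 33.]
-9.0 635 [306. 408. 417.] [62. 41. 26.]
-7.5 659 [304. 407. 417.] [60. 40. 26.]
-6.0 758 [305. 404
[... 287 characters left out ...]
] [23. 23. 24.]
6.0 1110 [353. 406. 422.] [22. 23. 25.]
7.5 1042 [373. 408. 422.] [23. 24. 26.]
9.0 668 [376. 410. 424.] [26. 26. 28.]
10.5 313 [ 64. 384. 417.] [35. 36. 38.]
12.0 354 [ 64. 385. 418.] [33. 35. 37.]
13.5 305 [ 63. 383. 417.] [38. 39. 40.]
15.0 291 [ 64. 384. 388.] [40. 41. 43.]
16.5 268 [ 63. 386. 388.] [34. 36. 38.]
18.0 315 [ 63. 386. 390.] [35. 36. 38.]
19.5 354 [376. 387. 392.] [31. 32. 34.]
21.0 387 [376. 390. 395.] [30. 31. 33.]
22.5 430 [ 66. 392. 397.] [31. 32. 34.]
24.0 465 [378. 394. 400.] [27. 28. 30.]
25.5 573 [ 65. 394. 402.] [28. 29. 31.]
27.0 556 [381. 397. 405.] [24. 25. 28.]
28.5 559 [384. 400. 407.] [24. 25. 28.]
max z near [0.13691607 0.1583893  0.17153217]
```

```bash
python3 - <<'E'
from h import *
z=np.load('w3.npz'); im,d,K,T=[z[k] for k in('im','d','K','T')]; P=pts(d,K,T)
a=np.radians(22.5); o=np.array([.4427,-.2457]); ex=np.array([np.cos(a),np.sin(a)]); ey=np.array([-ex[1],ex[0]])
L=(P[...,:2]-o); X=L@ex; Y=L@ey
w=(d>0)&(abs(X-.003)<.015)&(P[...,2]<.12)
for y in np.arange(-30,8,1.):
    k=w&(abs(Y*1000-y)<.5)
    if k.sum(): print(y,k.sum(),(np.percentile(P[k][:,2],[10,50,90])*1000).round(),im[k].mean(0).round())
near=(np.hypot(P[...,0]-.447,P[...,1]+.258)<.12)&(P[...,2]<.2)&(d>0)&(np.hypot(P[...,0]-.47,P[...,1]+.249)>.03)
print('max z near',np.percentile(P[near][:,2],[90,99,100]), P[near][np.argsort(P[near][:,2])[-5:]])
# tip
t=(np.hypot(P[...,0]-.47,P[...,1]+.249)<.03)&(P[...,2]>.15)&(P[...,2]<.26)
for h in (.215,.225,.235,.245): k=t&(abs(P[...,2]-h)<.004); print(h,k.sum(),P[k].mean(0))
E
```

```text
-30.0 27 [ 84.  85. 108.] [147. 150. 150.]
-29.0 25 [ 84.  85. 107.] [154. 157. 157.]
-28.0 29 [ 84.  85. 107.] [154. 158. 157.]
-27.0 23 [84. 85. 86.] [154. 158. 156.]
-26.0 27 [84. 85. 86.] [154. 158. 157.]
-25.0 29 [84. 85. 86.] [154. 159. 157.]
-24.0 27 [84. 85. 86.] [150. 154. 152.]
-23.0 24 [84. 86. 87.] [129. 133. 132.]
-22.0 26 [86. 87. 88.] [110. 112. 112.]
-21.0 27 [87. 88. 89.] [108. 109. 110.]
-20.0 29 [87. 88. 89.] [117. 117. 119.]
-19.0 28 [87. 87. 88.] [118. 120. 121.]
-18.0 29 [85. 87. 87.] [118. 120. 121.]
-17.0 28 [84. 86. 87.] [120. 121. 122.]
-16.0 25 [83. 85. 85.] [121. 122. 124.]
-15.0 29 [82. 83. 84.] [123. 123. 125.]
-14.0 29 [82. 82. 84.] [122. 124. 125.]
-13.0 70 [25. 68. 82.] [97. 97. 96.]
-12.0 13 [31. 34. 36.] [80. 73. 59.]
-11.0 16 [40. 43. 47.] [78. 67. 48.]
-10.0 15 [49. 53. 57.] [74. 60. 33.]
-9.0 17 [59. 64. 66.] [74. 58. 29.]
-8.0 21 [68. 73. 77.] [85. 67. 34.]
-7.0 22 [80. 81. 82.] [103.  82.  42.]
-6.0 28 [81. 82. 83.] [116.  92.  48.]
-5.0 27 [82. 83. 84.] [119.  95.  49.]
-4.0 24 [83. 85. 85.] [118.  95.  48.]
-3.0 26 [84. 85. 86.] [119.  95.  50.]
-2.0 28 [85. 86. 87.] [118.  94.  49.]
-1.0 28 [86. 87. 88.] [120.  96.  50.]
0.0 28 [88. 88. 89.] [130. 105.  55.]
1.0 28 [87. 88. 89.] [142. 115.  61.]
2.0 27 [86. 87. 88.] [143. 115.  60.]
3.0 28 [80. 86. 87.] [143. 116.  63.]
4.0 27 [79. 80. 81.] [145. 123.  80.]
5.0 17 [25. 43. 79.] [128. 116.  96.]
6.0 25 [25. 26. 64.] [123. 122. 117.]
7.0 23 [24. 25. 64.] [119. 122. 122.]
max z near [0.13634255 0.15646622 0.17153217] [[ 0.37522189 -0.3488025   0.17075983]
 [ 0.37536907 -0.34953235  0.170797  ]
 [ 0.37384552 -0.34893495  0.1708104 ]
 [ 0.37511962 -0.34788294  0.17139809]
 [ 0.37458419 -0.34865715  0.17153217]]
0.215 15 [ 0.46131271 -0.25042969  0.21462153]
0.225 16 [ 0.46140378 -0.25066885  0.22514985]
0.235 19 [ 0.46147889 -0.2507085   0.235222  ]
0.245 21 [ 0.46141844 -0.25051566  0.24520883]
```

Slot estimate: world (0.446, −0.256), yaw 22.5°. The steel and brass lips agree on the throat centre. I'm moving over it, turning square, and descending to just above the lips.

>>> play_rows --increments '[[[8,-1,0],[0,0,-4],1],[[16,-2,0],[0,0,-8],1],[[25.5,-2.5,10],[0,0,-11.4],1],[[25.5,-2.5,35],[0,0,-11.4],1],[[25.5,-2.5,60],[0,0,-11.4],1],[[25.5,-2.5,80],[0,0,-11.4],1],[[25.5,-2.5,95],[0,0,-11.4],1],[[25.5,-2.5,103],[0,0,-11.4],1],[[25.5,-2.5,103],[0,0,-11.4],1],[[25.5,-2.5,103],[0,0,-11.4],1],[[25.5,-2.5,103],[0,0,-11.4],1]]'

```text
time: 8.55
ee_pos: [0.446, -0.2569, 0.217]
tcp_rot: [-179.9, 0.0, -157.6]
wrist_force: [0.6, 0.9, -0.4]
opening: 0.0119
grasp_force: 59.2
```

```bash
python3 - <<'E'
from h import *
o=telemetry.get_obs(); print(o['time'],o['ee_pos'],o['tcp_rot'],o['wrist_force'],o['opening'])
im,d,K,T=cam('wrist'); np.savez('w4',im=im,d=d,K=K,T=T); save('w4c',cv2.resize(im[140:340,230:430],(600,600),interpolation=cv2.INTER_CUBIC))
P=pts(d,K,T)
a=np.radians(22.5); c=np.array([.4427,-.2457]); ex=np.array([np.cos(a),np.sin(a)]); ey=np.array([-ex[1],ex[0]])
L=(P[...,:2]-c); X=L@ex; Y=L@ey
for x0 in(-.02,-.013): 
  w=(d>0)&(abs(X-x0)<.003)&(P[...,2]<.1)
  print(x0,[(y,(np.median(P[k][:,2])*1000).round()) for y in np.arange(-26,6,1.) if (k:=w&(abs(Y*1000-y)<.5)).sum()])
b=(d>0)&(np.hypot(X,Y+.0105)<.03)&(P[...,2]>.11)&(P[...,2]<.17)
for h in (.115,.125,.135,.145): k=b&(abs(P[...,2]-h)<.004); print(h,k.sum(),X[k].mean(),Y[k].mean(),Y[k].min(),Y[k].max())
E
```

```text
8.55 [ 0.44598338 -0.25694915  0.21702477] [-1.79936278e+02  4.92669684e-02 -1.57590126e+02] [ 0.63824714  0.89240143 -0.44288491] 0.011881077186745368
-0.02 [(np.float64(-17.0), np.float64(84.0)), (np.float64(-16.0), np.float64(85.0)), (np.float64(-15.0), np.float64(83.0)), (np.float64(-14.0), np.float64(82.0)), (np.float64(-13.0), np.float64(81.0)), (np.float64(-10.0), np.float64(58.0)), (np.float64(-9.0), np.float64(66.0)), (np.float64(-8.0), np.float64(74.0)), (np.float64(-7.0), np.float64(81.0)), (np.float64(-6.0), np.float64(82.0)), (np.float64(-5.0), np.float64(84.0)), (np.float64(-4.0), np.float64(84.0)), (np.float64(-3.0), np.float64(85.0)), (np.float64(-2.0), np.float64(86.0)), (np.float64(-1.0), np.float64(87.0)), (np.float64(0.0), np.float64(88.0)), (np.float64(1.0), np.float64(88.0)), (np.float64(2.0), np.float64(87.0)), (np.float64(3.0), np.float64(85.0)), (np.float64(4.0), np.float64(79.0)), (np.float64(5.0), np.float64(25.0))]
-0.013 [(np.float64(-22.0), np.float64(88.0)), (np.float64(-21.0), np.float64(88.0)), (np.float64(-20.0), np.float64(89.0)), (np.float64(-19.0)
[... 582 characters left out ...]
p.float64(84.0)), (np.float64(-3.0), np.float64(85.0)), (np.float64(-2.0), np.float64(86.0)), (np.float64(-1.0), np.float64(87.0)), (np.float64(0.0), np.float64(88.0)), (np.float64(1.0), np.float64(87.0)), (np.float64(2.0), np.float64(88.0)), (np.float64(3.0), np.float64(86.0)), (np.float64(4.0), np.float64(80.0))]
0.115 15 -0.010158690949769187 -0.012037071165781881 -0.013501147998671983 -0.010587051376617728
0.125 15 -0.010247033889792362 -0.012012809694330459 -0.013420568851334032 -0.010622794970529552
0.135 17 -0.010064914386576293 -0.011992043186821559 -0.0139676209220201 -0.010006263524951115
0.145 24 -0.01003314062175704 -0.011973474984209496 -0.013917717876806637 -0.01003835749318024
```

View pics/w4c.png

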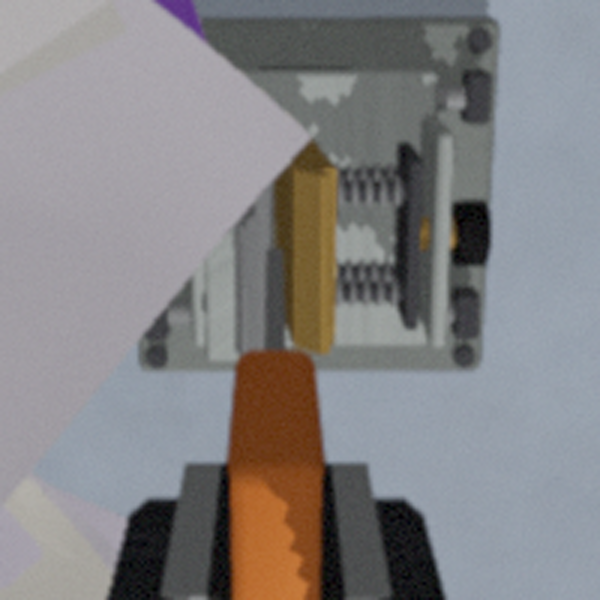

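The blade is square in view, and its edge sits about 1.4 mm toward the steel side of the slot centre. I'm shifting it by that much, then taking a force baseline while going down to the throat.

>>> play_rows --increments '[[[0,1.4,5],[0,0,0],1],[[0,1.4,12],[0,0,0],1],[[0,1.4,19],[0,0,0],1],[[0,1.4,24],[0,0,0],1],[[0,1.4,27],[0,0,0],1],[[0,1.4,29],[0,0,0],1],[[0,1.4,29],[0,0,0],1]]'

```text
time: 9.3
ee_pos: [0.4451, -0.2556, 0.1868]
tcp_rot: [180.0, -0.0, -157.6]
wrist_force: [0.7, 0.4, -1.3]
opening: 0.012
grasp_force: 59.2
```

```bash
cat > f.py <<'E'
from h import *
import sys
F=[];Q=[]
for i in range(int(sys.argv[1]) if len(sys.argv)>1 else 8):
    camera('side'); o=telemetry.get_obs(); F.append(np.r_[o['wrist_force'],o['torque']]); Q.append(o['ee_pos'])
print(o['time'],np.mean(Q,0).round(5),o['tcp_rot'].round(2),'F',np.mean(F,0).round(3),'sd',np.std(F,0)[:3].round(2),'open',o['opening'])
E
python3 f.py
```

```text
9.7 [ 0.4452  -0.25564  0.18718] [-1.7999e+02  1.0000e-02 -1.5760e+02] F [ 0.156  0.16  -0.721  0.002 -0.    -0.   ] sd [0.33 0.66 0.28] open 0.012250854909882708
```

>>> play_rows --increments '[[[0,0,2],[0,0,0],1],[[0,0,4],[0,0,0],1],[[0,0,5],[0,0,0],1],[[0,0,5],[0,0,0],1]]'

```text
time: 10.1
ee_pos: [0.445, -0.2555, 0.1817]
tcp_rot: [180.0, -0.0, -157.6]
wrist_force: [0.0, -0.8, -0.7]
opening: 0.012
grasp_force: 59.2
```

```bash
python3 f.py 6
```

```text
10.4 [ 0.44513 -0.25559  0.18201] [-180.     0.  -157.6] F [-0.002  0.034 -0.79  -0.012 -0.005  0.016] sd [0.41 0.46 0.26] open 0.012068416642605091
```

>>> play_rows --increments '[[[0,0,1],[0,0,0],1],[[0,0,2],[0,0,0],1],[[0,0,3],[0,0,0],1],[[0,0,4],[0,0,0],1],[[0,0,4],[0,0,0],1]]'

```text
time: 10.9
ee_pos: [0.4451, -0.2556, 0.1778]
tcp_rot: [180.0, -0.0, -157.6]
wrist_force: [0.8, 0.7, -0.2]
opening: 0.012
grasp_force: 59.2
```

```bash
python3 f.py 6
```

```text
11.2 [ 0.44513 -0.2556   0.17799] [-180.     0.  -157.6] F [ 0.084 -0.035 -0.69   0.02  -0.004 -0.014] sd [0.25 0.51 0.55] open 0.012196650548687847
```

>>> play_rows --increments '[[[0,0,1],[0,0,0],1],[[0,0,2],[0,0,0],1],[[0,0,3],[0,0,0],1],[[0,0,4],[0,0,0],1],[[0,0,4],[0,0,0],1]]'

```text
time: 11.7
ee_pos: [0.4451, -0.2556, 0.1738]
tcp_rot: [180.0, -0.0, -157.6]
wrist_force: [-0.2, -0.4, -1.6]
opening: 0.0122
grasp_force: 59.2
```

```bash
python3 f.py 6
```

```text
12.0 [ 0.44512 -0.2556   0.17398] [-180.    -0.  -157.6] F [ 0.204 -0.071 -1.074 -0.07  -0.003 -0.005] sd [0.32 0.39 0.53] open 0.01228208438272852
```

>>> play_rows --increments '[[[0,0,1],[0,0,0],1],[[0,0,2],[0,0,0],1],[[0,0,3],[0,0,0],1],[[0,0,4],[0,0,0],1],[[0,0,4],[0,0,0],1]]'

```text
time: 12.5
ee_pos: [0.4451, -0.2556, 0.1699]
tcp_rot: [180.0, -0.0, -157.6]
wrist_force: [0.2, 0.6, -0.1]
opening: 0.0121
grasp_force: 59.1
```

```bash
python3 f.py 6
```

```text
12.8 [ 0.4451  -0.25558  0.16988] [ 1.7999e+02 -1.0000e-02 -1.5760e+02] F [ 0.54  -0.301 -1.135 -0.145 -0.054  0.01 ] sd [0.55 0.33 0.33] open 0.012254455333773489
```

>>> play_rows --increments '[[[0,0,1],[0,0,0],1],[[0,0,2],[0,0,0],1],[[0,0,3],[0,0,0],1],[[0,0,4],[0,0,0],1],[[0,0,4],[0,0,0],1]]'

```text
time: 13.3
ee_pos: [0.4452, -0.2556, 0.166]
tcp_rot: [-180.0, 0.0, -157.6]
wrist_force: [0.0, -0.7, 0.7]
opening: 0.0118
grasp_force: 59.3
```

```bash
python3 f.py 6
```

```text
13.6 [ 0.44514 -0.25561  0.16596] [ 180.    -0.  -157.6] F [ 0.275 -0.357  0.598 -0.126 -0.072  0.018] sd [0.17 0.52 0.51] open 0.011932286139073897
```

>>> play_rows --increments '[[[0,0,1],[0,0,0],1],[[0,0,2],[0,0,0],1],[[0,0,3],[0,0,0],1],[[0,0,4],[0,0,0],1],[[0,0,4],[0,0,0],1]]'

```text
time: 14.1
ee_pos: [0.4451, -0.2556, 0.1619]
tcp_rot: [-180.0, -0.0, -157.6]
wrist_force: [0.4, -0.3, 2.6]
opening: 0.0123
grasp_force: 59.5
```

```bash
python3 f.py 6
```

```text
14.4 [ 0.44512 -0.2556   0.16192] [ 1.7999e+02 -1.0000e-02 -1.5760e+02] F [ 0.209 -0.244  2.26  -0.122 -0.095  0.025] sd [0.4  0.34 0.76] open 0.011774781409206703
```

The drag is rising at about 0.41 N/mm, which puts first touch at TCP z≈0.1693. The target is about 0.1543, 15 mm deeper and roughly 6 N net.

>>> play_rows --increments '[[[0,0,1],[0,0,0],1],[[0,0,2],[0,0,0],1],[[0,0,3],[0,0,0],1],[[0,0,4],[0,0,0],1],[[0,0,4],[0,0,0],1]]'

```text
time: 14.9
ee_pos: [0.4452, -0.2556, 0.158]
tcp_rot: [-180.0, 0.0, -157.6]
wrist_force: [0.1, -0.3, 3.7]
opening: 0.0118
grasp_force: 59.7
```

```bash
python3 f.py 6
```

```text
15.2 [ 0.44514 -0.25561  0.15796] [ 180.    -0.  -157.6] F [-0.2   -0.489  3.579 -0.107 -0.089  0.019] sd [0.14 0.36 0.57] open 0.012117942691975834
```

>>> play_rows --increments '[[[0,0,1],[0,0,0],1],[[0,0,2],[0,0,0],1],[[0,0,3],[0,0,0],1],[[0,0,3.5],[0,0,0],1],[[0,0,3.5],[0,0,0],1],[[0,0,3.5],[0,0,0],1]]'

```text
time: 15.8
ee_pos: [0.4452, -0.2556, 0.1548]
tcp_rot: [-180.0, 0.0, -157.6]
wrist_force: [0.1, -1.0, 6.2]
opening: 0.0124
grasp_force: 60.0
```

```bash
python3 f.py 8; python3 - <<'E'
from h import *
im,d,K,T=cam('wrist'); im2,*_=cam('side')
o=np.hstack([cv2.resize(im[140:340,220:420],(400,400)),cv2.resize(im2[110:230,280:400],(400,400))]); save('fin',o)
P=pts(d,K,T); a=np.radians(22.5); c=np.array([.4427,-.2457]); ex=np.array([np.cos(a),np.sin(a)]); ey=np.array([-ex[1],ex[0]])
L=(P[...,:2]-c); X=L@ex; Y=L@ey; b=(d>0)&(np.hypot(X,Y+.0105)<.02)
for h in (.092,.1,.11): k=b&(abs(P[...,2]-h)<.004)&(X<-.006); print(h,k.sum(),X[k].mean(),Y[k].mean())
E
```

```text
16.2 [ 0.44524 -0.25564  0.15477] [-1.7998e+02  2.0000e-02 -1.5760e+02] F [ 5.200e-02 -1.310e-01  5.718e+00 -6.500e-02  1.000e-03  2.400e-02] sd [0.37 0.41 0.42] open 0.012286197588583871
0.092 92 -0.010245128119260911 -0.007923759683654339
0.1 26 -0.010447621754093282 -0.010420321333251808
0.11 62 -0.011401244243283589 -0.0178195471900996
```

View pics/fin.png

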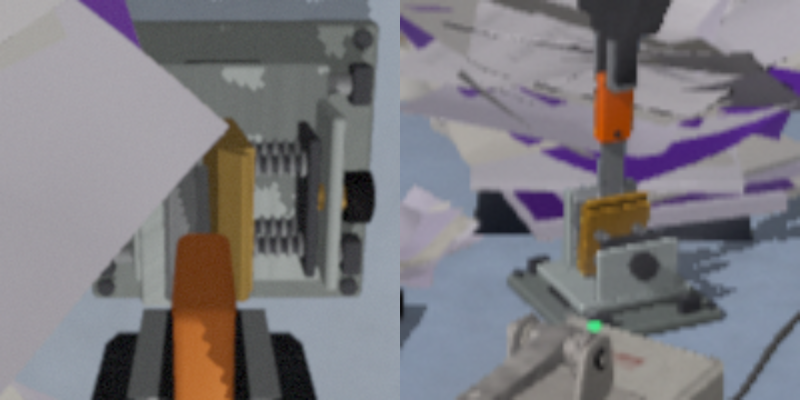

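The blade stands between the steel and brass plates, square and upright. It is about 14.5 mm past first touch with about 6 N of push, and the gripper is still holding it. I'm handing the job in.

```bash
python3 -c "
from workcell import workorder; print(workorder.job_done())"
```

```text
the job is handed in; nothing more can be done
None
```

The blade is held still and upright between the steel and brass jaw plates, about 14.5 mm past first touch with roughly 6 N of push, and the job was handed in at about 16 s.

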